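# Steady the swinging drop hook and hang the tape roll on it

### The job

The yellow hook under the blue arm of the hanger stand is swinging: touch it to steady it until it hangs still by itself. Then pick up the tan tape roll and lower it over the hook's upturned tip until the hook carries it, let go of it only then, and leave it hanging there quietly. Leave the other things on the bench where they are, and do not knock the hook hard.

Things in the scene. Friction and masses are not known exactly. Their poses are not given: they have to be found in the camera images.
- stand: Hanger stand, fixed. Origin on the bench, plumb below the hook's pivot (335 mm up). Its x axis points from the hook's open side to its post (26 mm thick, at x = +170 mm, foot 130 mm square); work from its -x side.
- beam_end (a point): Middle of the free end of the stand's blue overhead arm, 360 mm above the bench. The arm is 24 mm wide (28 at this end) and 20 mm deep (24 at this end), runs level along the stand's x right above the hook and ends 65 mm to -x of the pivot. An upright tool cannot work at the hook: it must lean back 25 to 50 degrees from under the arm (hand towards the stand's -x).
- hook (a joint): Swing angle of the hook about the stand's x axis, rad; 0 is hanging plumb, positive moves its lower end to the stand's +y side. It swings freely with almost no damping, period about 0.75 s, so waiting does not stop it.
- hook_seat (a point): Where a thing hangs on the yellow J-shaped hook (round bar 10 mm, 0.25 kg): top of the J's level bottom (26 mm long), on its centre line. The J lies in the stand's x-z plane when plumb, its shank straight below the pivot, 27 mm to +x of this point. Plumb, this point is 165 mm above the bench. Its axes are the hook's, parallel to the stand's when plumb.
- hook_tip (a point): End of the hook's upturned tip, 39 mm to -x of hook_seat and 37 mm above it. Between shank and upturned side the gap is about 42 mm clear at the bottom, 55 mm at the top.
- roll_mid (a point): Centre of the tan tape roll (middle of the hole, half-way up), loose, 0.06 to 0.13 kg: ring 100 mm across, 24 mm thick along its z, hole about 70 mm across, wall about 14 mm. It starts lying flat; pinch the wall across, one finger in the hole. Once hung, its centre is about 35 mm below hook_seat.
- reel_mid (a point): Centre of the white label reel, 76 mm across, 29 mm high, loose, lying flat: a bystander. It and the tape roll may change places.
- driver: Red screwdriver lying on the bench, 181 mm long, loose bystander; origin under its middle.
- spool: Grey solder spool standing on its flange, 54 mm across, 36 mm high, loose bystander; origin at the centre of its underside.
Things that resemble listed ones, but are neither listed nor needed, are in the scene too. What is meant by the part that bears roll_mid is not orange, and is the larger of those in its own colour.

How it is judged:
By the outcome, as a careful person would: the job done as asked, in the order asked, and still so for the second after the job is handed in, with the robot touching nothing.
It also fails if it takes over 72 s, if anything falls off the work surface, if the arm or the gripper's body presses on something with over 40 N, if the wrist force passes 120 N, or if a joint passes its speed limit or range.

### The arm

A 6-joint arm with a two-finger parallel gripper is mounted at the origin on the work surface; the furniture and walls round the work are solid. World frame = base frame: x ahead of the robot, y to its left, z up, the work surface at z = 0. Lengths are in m, angles in rad, forces in N, time in s.
With the tool pointing down it reaches from about 0.35 to 0.725 m from the base axis. Payload 4.3 kg.
Tool frame: the origin (TCP) lies at the centre of the arm's flange, where the gripper is bolted on; the fingertips stand 173 mm ahead of it and the grasp point (between the pads) lies 155 mm ahead of it; z points along the fingers, y is the line along which they close (so a half turn about z gives the same grasp; the last joint's range is limited). The gripper opens to 85 mm and grips with 20 to 120 N. Pads are 22 mm wide; open, the fingers measure 114 mm over their backs; the gripper's body (76 mm by 85 mm) begins 54 mm behind the grasp point. The pads swing forward as they close: fully open they stand 13 mm farther back than shut.
Start: joints at [1.234, 0.377, 0.081, 1.274, 0, 1.46], TCP at [0.129, 0.56, 0.405] pointing down, gripper open.
Joint ranges: [-2.72, 2.72], [-0.84, 1.66], [-1.02, 1.22], [-1.77, 2.12], [-1.37, 1.28], [-3.14, 3.14]. Speed limits (rad/s): [2.57, 2.57, 3.14, 3.14, 3.14, 3.14].

### API

Orientations are given as a unit quaternion [w, x, y, z].
In Python, from bench import env gives the robot as it stands. Calls block until the motion is done:
- env.move_ptp(position, orientation): joint-space move of the TCP to a pose.
- env.move_l(position, attitude=None, v=0.15): straight line of the TCP; attitude=None keeps the orientation; v is the mean speed in m/s.
- env.move_joints(angles): joint-space move.
- env.set_gripper(opening, strength=None): finger opening in m; strength is the grip in N (None keeps the last); returns when the fingers have stopped.
- env.hold(seconds).
- env.solve_ik(position, orientation): joint angles nearest the present ones, or None.
- env.get_state(): the state.
- env.camera(name): name is "scene" or "side" or "wrist"; returns a dict with "image" (384x512x3 uint8, blue, green, red), "range_z" (384x512 float32, m along the optical axis (not along the pixel's ray), 0 where there is no reading), "mtx" (3x3 intrinsics, pixels), "view" (4x4, takes a point from world to camera coordinates); the wrist camera has in their place "tool_from_camera" (4x4, takes a point from camera to tool coordinates, whose origin is the TCP and whose axes are the flange's). Camera axes: x right, y down, z forward; pixel columns grow to the right and rows downward; lengths in m; the calibration is good to about 2 mm. A picture is of the moment at which its call begins: read the wrist's pose just before it.
A pose or a line that the arm cannot do raises env.Unreachable and nothing moves.
- env.finish_job(): hands the job in; it is judged then, once.
The state is a dict: "t": time; "q": joint angles; "joint_vel": joint speeds; "effort": joint torques, N m; "ee_pos": TCP position; "tcp_rot": TCP orientation; "force": force on the tool from outside, world axes, zero at the start; "torque": the same for the moment, N m; "gripper_width": finger opening in m; "grasp_force": force on a finger pad.
Only numpy, scipy, OpenCV 4.12 (cv2) and the standard library are available. Lean on these libraries where they do the work, as an engineer would, in place of code of your own. Each camera call takes 0.05 s, during which the arm holds its last target. There are 200 camera calls.

## Working session

There is one attempt and no reset: what is moved stays moved. The work goes in short steps, each a Python script; the robot and the scene stay as the last script left them, time stands still between calls to the robot, and variables do not carry over. Pictures are saved under pics/ and viewed, at most 10 in all, crops included, and the job is handed in when it is done.

```bash
mkdir -p pics; ls; python3 - <<'E'
from bench import env
import cv2,numpy as np,pickle
s=env.get_state();print(s)
d={}
for n in ("scene","side","wrist"):
    c=env.camera(n);d[n]=c;cv2.imwrite(f"pics/{n}0.png",c["image"])
    print(n,c["mtx"].tolist(),np.round(c.get("view",c.get("tool_from_camera")),3).tolist())
pickle.dump(d,open("d0.pkl","wb"))
E
```

```text
pics
{'t': 0.0, 'q': array([ 1.23369511e+00,  3.78060912e-01,  7.96741160e-02,  1.27437755e+00,
       -3.91412672e-07,  1.46051565e+00]), 'joint_vel': array([ 0.0005251 , -0.00041456, -0.00078566, -0.00088584,  0.00068014,
        0.00092027]), 'effort': array([ 1.15920968e-03, -4.63603091e+01,  2.69873446e+01,  2.07649462e-02,
        1.18807106e-04,  7.92777172e-06]), 'ee_pos': array([0.12919525, 0.56000651, 0.40378042]), 'tcp_rot': array([-2.18092319e-04,  1.13167260e-01,  9.93575464e-01, -9.59537577e-04]), 'force': array([ 0.30080325, -0.67998744,  0.02719202]), 'torque': array([ 0.0110304 , -0.00157734, -0.04584962]), 'grasp_force': 0.0, 'gripper_width': 0.08517903042286355}
scene [[375.3781977494376, 0.0, 255.8180163667209], [0.0, 375.3781977494376, 196.68556258648292], [0.0, 0.0, 1.0]] [[0.622, -0.783, 0.018, -0.363], [-0.508, -0.421, -0.752, 0.444], [0.596, 0.459, -0.659, 0.839], [0.0, 0.0, 0.0, 1.0]]
side [[472.6346592898213, 0.0, 249.61386127723392], [0.0, 472.6346592898213, 189.93379331618266], [0.0, 0.0, 1.0]] [[0.926, -0.376, 0.018, -0.504], [-0.228, -0.598, -0.768, 0.264], [0.3, 0.708, -0.64, 1.06], [0.0, 0.0, 0.0, 1.0]]
wrist [[333.49309359972636, 0.0, 252.54021579874336], [0.0, 333.49309359972636, 189.47329421982707], [0.0, 0.0, 1.0]] [[0.0, -0.96, -0.279, 0.071], [1.0, -0.0, 0.001, -0.001], [-0.001, -0.279, 0.96, 0.03], [0.0, 0.0, 0.0, 1.0]]
```

View pics/scene0.png

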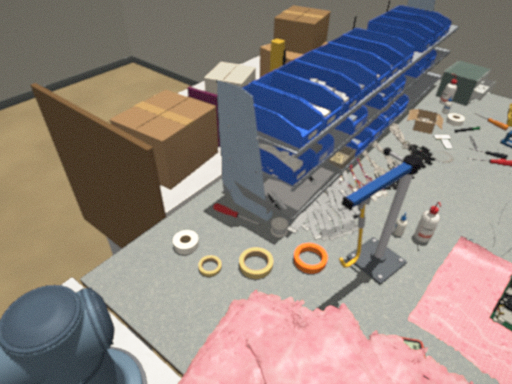

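View pics/side0.png

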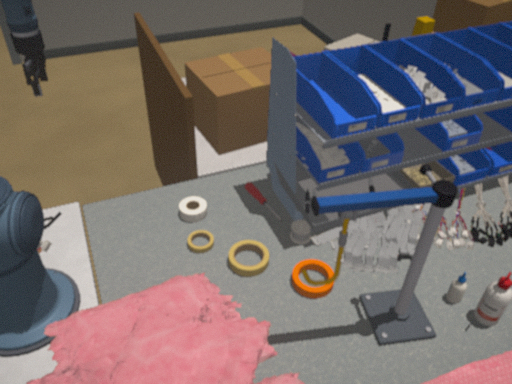

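Scene view: white reel (185,241), small tan ring (209,265), tape roll (256,262), orange ring (310,257), spool (279,226), driver (226,210). The blue arm runs (346,200) to (412,168) and the hook's lower end is at (350,262). The side view agrees, with the roll at (248,257) and the beam end at (316,203).

```bash
cat > h.py <<'E'
import cv2,numpy as np
def cloud(c,T=None):
    z=c["range_z"];v,u=np.mgrid[:384,:512];K=c["mtx"]
    p=np.stack([(u-K[0,2])/K[0,0]*z,(v-K[1,2])/K[1,1]*z,z,np.ones_like(z)],-1)
    T=np.linalg.inv(c["view"]) if T is None else T
    w=(p@T.T)[...,:3]; w[z==0]=np.nan; return w
def hsv(c): return cv2.cvtColor(c["image"],cv2.COLOR_BGR2HSV)
def blob(m,seed):
    n,l,s,ce=cv2.connectedComponentsWithStats(m.astype(np.uint8)); ids=[i for i in range(1,n) if s[i,4]>15]
    i=min(ids,key=lambda i:np.hypot(*(ce[i]-seed))); return l==i
def plane(c,u,v,z):
    T=np.linalg.inv(c["view"]);K=c["mtx"];d=T[:3,:3]@np.array([(u-K[0,2])/K[0,0],(v-K[1,2])/K[1,1],1]);o=T[:3,3]
    return o+d*(z-o[2])/d[2]
E
python3 - <<'E'
import pickle,cv2,numpy as np
from h import *
d=pickle.load(open("d0.pkl","rb"))
seeds={"scene":dict(roll=(256,262),orange=(310,257),small=(209,265),reel=(185,241),hook=(355,240)),"side":dict(roll=(248,257),orange=(314,278),small=(200,240),reel=(193,208),hook=(341,250))}
for n in seeds:
    c=d[n];H=hsv(c);W=cloud(c);h,s,v=[H[...,i].astype(int) for i in range(3)]
    print(n,"roll px hsv",H[seeds[n]["roll"][1]-9:seeds[n]["roll"][1]+18:3,seeds[n]["roll"][0]].tolist())
    for k,sd in seeds[n].items():
        if k=="reel": m=(s<50)&(v>150)
        elif k=="orange": m=(h<14)&(s>180)
        else: m=(h>=14)&(h<35)&(s>80)&(v>80)
        b=blob(m,sd);P=W[b];P=P[~np.isnan(P[:,0])]
        ys,xs=np.nonzero(b)
        # centre of outer contour on top plane
        cs,_=cv2.findContours(b.astype(np.uint8),cv2.RETR_EXTERNAL,cv2.CHAIN_APPROX_NONE);ct=max(cs,key=len)[:,0]
        zt=.024
        g=np.array([plane(c,*q,zt)[:2] for q in ct]);(cx,cy),r=cv2.minEnclosingCircle(g.astype(np.float32))
        print(k,b.sum(),"bbox",xs.min(),xs.max(),ys.min(),ys.max(),"med",np.round(np.median(P,0),3),"z5-95",np.round(np.percentile(P[:,2],[5,50,95]),3),"circ",round(cx,3),round(cy,3),round(r,3))
    m=(h>98)&(h<125)&(s>120)&(W[...,2]>.34)&(W[...,2]<.39)
    u0=(346,200) if n=="scene" else (316,203)
    yy,xx=np.mgrid[:384,:512];m&=(abs(yy-u0[1])<45)&(xx-u0[0]>-12)&(xx-u0[0]<140)
    b=blob(m,(385,185) if n=="scene" else (375,199));P=W[b];mu=P[:,:2].mean(0)
    e=np.linalg.svd(P[:,:2]-mu,full_matrices=False)[2][0];e*=np.sign(e[0]);t=(P[:,:2]-mu)@e
    print("beam",b.sum(),"mid",mu.round(3),"dir",e.round(3),np.degrees(np.arctan2(e[1],e[0])).round(1),"end",(mu+e*np.percentile(t,.5)).round(3),"other",(mu+e*np.percentile(t,99.5)).round(3),np.percentile(P[:,2],[5,50,95]).round(3))
E
```

```text
scene roll px hsv [[17, 101, 98], [27, 20, 117], [33, 14, 186], [28, 16, 190], [36, 14, 181], [35, 15, 183], [24, 103, 242], [21, 118, 180], [21, 119, 122]]
roll 571 bbox 239 272 248 278 med [ 0.509 -0.057  0.022] z5-95 [0.005 0.022 0.025] circ 0.51 -0.06 0.057
orange 126 bbox 298 323 245 260 med [ 0.664 -0.154  0.017] z5-95 [0.006 0.017 0.024] circ 0.636 -0.167 0.038
small 245 bbox 199 220 256 276 med [0.42  0.044 0.014] z5-95 [0.003 0.014 0.017] circ 0.414 0.039 0.038
reel 85 bbox 203 216 262 269 med [ 0.427  0.053 -0.001] z5-95 [-0.004 -0.001  0.001] circ 0.413 0.037 0.019
hook 228 bbox 339 362 228 267 med [ 0.591 -0.305  0.182] z5-95 [-0.     0.182  0.25 ] circ 0.746 -0.251 0.09
beam 754 mid [ 0.644 -0.301] dir [ 0.974 -0.228] -13.2 end [ 0.543 -0.278] other [ 0.751 -0.326] [0.357 0.369 0.37 ]
side roll px hsv [[13, 78, 92], [30, 8, 122], [25, 11, 144], [38, 14, 148], [50, 10, 147], [35, 10, 150], [19, 103, 196], [21, 125, 192], [19, 117, 107]]
roll 796 bbox 228 268 240 275 med [ 0.515 -0.065  0.024] z5-95 [0.007 0.024 0.028] circ 0.514 -0.059 0.059
orange 87 bbox 298 325 264 274 med [ 0.655 -0.138  0.013] z5-95 [0.006 0.013 0.022] circ 0.638 -0.159 0.034
small 310 bbox 187 213 230 251 med [0.424 0.038 0.016] z5-95 [0.006 0.016 0.02 ] circ 0.423 0.036 0.038
reel 427 bbox 178 207 194 215 med [0.443 0.168 0.031] z5-95 [0.002 0.031 0.034] circ 0.447 0.174 0.044
hook 80 bbox 342 349 218 234 med [ 0.601 -0.292  0.31 ] z5-95 [0.292 0.31  0.327] circ 0.797 -0.052 0.032
beam 1761 mid [ 0.648 -0.304] dir [ 0.974 -0.225] -13.0 end [ 0.547 -0.281] other [ 0.751 -0.328] [0.357 0.371 0.373]
```

```bash
cat >> h.py <<'E'
from scipy.spatial.transform import Rotation as R
e=np.array([.974,-.226,0]);e/=np.linalg.norm(e);k=np.array([0,0,1.]);n=np.cross(k,e)
end=np.array([.544,-.280,0]);piv=end+.065*e
def st(x,y,z): return piv+x*e+y*n+z*k      # stand -> world
def quat(M): q=R.from_matrix(M).as_quat();return q[[3,0,1,2]]
def tool(lean,mode,sgn=1):                  # mode 'r': y_t in x-z plane, 's': y_t along stand y
    a=np.radians(lean);z=e*np.sin(a)-k*np.cos(a);u=e*np.cos(a)+k*np.sin(a)
    y=sgn*(u if mode=='r' else n);return np.column_stack([np.cross(y,z),y,z])
def tcp(g,M,off=.155): return g-off*M[:,2]
def hookang(c,T=None):
    W=cloud(c,T)-piv;X,Y,Z=W@e,W@n,W[...,2]
    m=(Z>.16)&(Z<.30)&(X>-.08)&(X<.015)&(abs(Y)<.5*(.335-Z)+.02)
    H=hsv(c);m&=(H[...,0]>12)&(H[...,0]<38)&(H[...,1]>90)
    return (np.median(np.arctan2(Y[m],.335-Z[m])),m.sum(),np.median(X[m])) if m.sum() else (np.nan,0,0)
E
python3 - <<'E'
from h import *
from bench import env
import pickle
L=[]
for i in range(16):
    t=env.get_state()["t"];L.append((round(t,2),)+tuple(np.round(hookang(env.camera("side")),3)))
print(L)
s0=st(-.027,0,.165)
for mode in 'rs':
  for sg in (1,-1):
    for lean in (0,30,40,50,60,70,80):
        M=tool(lean,mode,sg);u=e*np.cos(np.radians(lean))+k*np.sin(np.radians(lean))
        g=(s0-.077*u) if mode=='r' else st(-.062,0,.185)
        q=env.solve_ik(tcp(g,M),quat(M));print(mode,sg,lean,None if q is None else np.round(q,2))
d=pickle.load(open("d0.pkl","rb"))
for sg in (1,-1):
    M=tool(0,'r',sg);q=env.solve_ik(tcp(np.array([.470,-.05,.014]),M),quat(M));print("pick",sg,q)
for nme in ("scene","side"):
    W=cloud(d[nme]);H=hsv(d[nme]);m=((H[...,0]>165)|(H[...,0]<8))&(H[...,1]>60)&(H[...,1]<160)&(W[...,2]>-.02)&(W[...,2]<.2)&(W[...,0]<.8)
    P=W[m]
    for y0 in np.arange(-.5,.11,.06):
        print(nme,round(y0,2),[(round(x0,2),round(float(np.max(P[b][:,2])),3)) for x0 in np.arange(.2,.75,.06) if (b:=(abs(P[:,0]-x0)<.03)&(abs(P[:,1]-y0)<.03)).sum()>3])
E
```

```text
[(0.15, np.float64(0.264), np.float64(242.0), np.float64(-0.023)), (0.2, np.float64(0.343), np.float64(225.0), np.float64(-0.021)), (0.25, np.float64(0.364), np.float64(230.0), np.float64(-0.024)), (0.3, np.float64(0.327), np.float64(243.0), np.float64(-0.023)), (0.35, np.float64(0.234), np.float64(265.0), np.float64(-0.023)), (0.4, np.float64(0.104), np.float64(287.0), np.float64(-0.017)), (0.45, np.float64(-0.045), np.float64(322.0), np.float64(-0.017)), (0.5, np.float64(-0.178), np.float64(397.0), np.float64(-0.015)), (0.55, np.float64(-0.277), np.float64(430.0), np.float64(-0.013)), (0.6, np.float64(-0.325), np.float64(452.0), np.float64(-0.014)), (0.65, np.float64(-0.31), np.float64(434.0), np.float64(-0.014)), (0.7, np.float64(-0.238), np.float64(409.0), np.float64(-0.014)), (0.75, np.float64(-0.12), np.float64(363.0), np.float64(-0.016)), (0.8, np.float64(0.022), np.float64(291.0), np.float64(-0.011)), (0.85, np.float64(0.165), np.float64(278.0), np.float64(-0.022)), (0.9, np.float64(0.279), np.float64(237.0), np.float64(-0.022))]
r 1 0 [-0.6   0.41 -0.09  1.07  0.    1.2 ]
r 
[... 1800 characters left out ...]
ide -0.44 [(np.float64(0.38), 0.178), (np.float64(0.44), 0.176)]
side -0.38 [(np.float64(0.38), 0.2), (np.float64(0.44), 0.2)]
side -0.32 [(np.float64(0.2), 0.194), (np.float64(0.38), 0.2), (np.float64(0.44), 0.2)]
side -0.26 [(np.float64(0.2), 0.188), (np.float64(0.26), 0.18), (np.float64(0.32), 0.179), (np.float64(0.38), 0.169), (np.float64(0.5), 0.005)]
side -0.2 [(np.float64(0.2), 0.185), (np.float64(0.26), 0.181), (np.float64(0.32), 0.178), (np.float64(0.38), 0.169)]
side -0.14 [(np.float64(0.26), 0.134), (np.float64(0.32), 0.15), (np.float64(0.38), 0.151), (np.float64(0.44), 0.002), (np.float64(0.62), 0.004)]
side -0.08 []
side -0.02 []
side 0.04 []
side 0.1 [(np.float64(0.62), 0.027)]
```

```bash
python3 - <<'E'
from h import *
import pickle
d=pickle.load(open("d0.pkl","rb"))
P=np.vstack([cloud(d[a]).reshape(-1,3) for a in("scene","side")]);P=P[~np.isnan(P[:,0])]
P=P[(P[:,2]<.6)]
xs=np.arange(.1,.66,.04)
print("      ",*[f"{x:5.2f}" for x in xs])
for y in np.arange(.1,-.56,-.04):
    print(f"{y:5.2f} ",*[f"{np.percentile(P[b][:,2],97):5.2f}" if (b:=(abs(P[:,0]-x)<.02)&(abs(P[:,1]-y)<.02)).sum()>2 else "  .  " for x in xs])
for a in (0,30,40): print(a,[np.round(tcp(st(-.027,0,.165)-.077*(e*np.cos(r)+k*np.sin(r)),tool(a,'r'),o),3).tolist() for r in[np.radians(a)] for o in(.155,.25)])
E
```

```text
0.10  0.14  0.18  0.22  0.26  0.30  0.34  0.38  0.42  0.46  0.50  0.54  0.58  0.62  0.66
 0.10  -0.00 -0.00  0.01  0.00  0.00  0.00  0.01  0.00  0.01  0.00  0.00  0.01  0.00  0.02  0.02
 0.06   0.01 -0.00  0.00  0.00  0.00  0.00  0.00  0.02  0.02  0.02  0.01  0.01  0.01  0.01  0.02
 0.02   0.31 -0.00  0.00  0.00  0.00  0.00  0.00  0.02  0.02  0.02  0.00  0.00  0.00  0.01  0.04
-0.02   0.31 -0.00  0.00  0.00  0.00  0.00  0.00  0.00  0.00  0.03  0.03  0.03  0.02  0.00  0.04
-0.06   0.30 -0.00  0.00  0.00  0.00  0.00  0.00  0.00  0.00  0.03  0.03  0.03  0.03  0.01  0.04
-0.10  -0.01 -0.00  0.00  0.00  0.00  0.00  0.00  0.00  0.00  0.01  0.03  0.03  0.00  0.02  0.01
-0.14    .     .    0.13  0.13  0.13  0.13  0.13   .    0.01  0.00  0.00  0.00  0.03  0.03  0.03
-0.18   0.18  0.18  0.18  0.18  0.17  0.17  0.17  0.15  0.00  0.00  0.00  0.00  0.03  0.03  0.03
-0.22   0.18  0.19  0.18  0.18  0.18  0.18  0.18  0.16   .    0.00  0.00  0.00  0.01  0.03  0.03
-0.26   0.18  0.19  0.19  0.22  0.22  0.22  0.18  0.16  0.16  0.00  0.00  0.37  0.37  0.37  0.00
-0.30   0.19  0.19  0.19  0.23  0.23  0.23  0.22  0.20  0.15  0.00  0.00  0.37  0.37  0.37  0.37
-0.34   0.18  0.19  0.23  0.24  0.24  0.23  0.23  0.22  0.21  0.00  0.00  0.00  0.00  0.00  0.00
-0.38    .     .    0.24  0.24  0.24  0.24  0.24  0.23  0.22   .    0.00  0.00  0.00  0.00  0.00
-0.42    .     .    0.24  0.24  0.24  0.24  0.24  0.23  0.17  0.15  0.00  0.00  0.00  0.00  0.00
-0.46    .     .     .     .    0.24  0.24  0.23  0.23  0.17  0.16   .    0.00  0.00  0.03  0.00
-0.50    .     .     .     .     .    0.23  0.23  0.18  0.17  0.16   .    0.03  0.03  0.03  0.03
-0.54    .     .     .     .     .     .     .    0.18  0.18  0.17   .    0.03  0.03  0.03  0.03
0 [[0.506, -0.271, 0.32], [0.506, -0.271, 0.415]]
30 [[0.441, -0.256, 0.261], [0.394, -0.245, 0.343]]
40 [[0.427, -0.253, 0.234], [0.367, -0.239, 0.307]]
```

```bash
python3 - <<'E'
import cv2
a=cv2.imread("pics/side0.png");cv2.imwrite("pics/crop1.png",cv2.resize(a[150:384,40:460],(800,446)))
E
```

```text
(no output)
```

View pics/crop1.png

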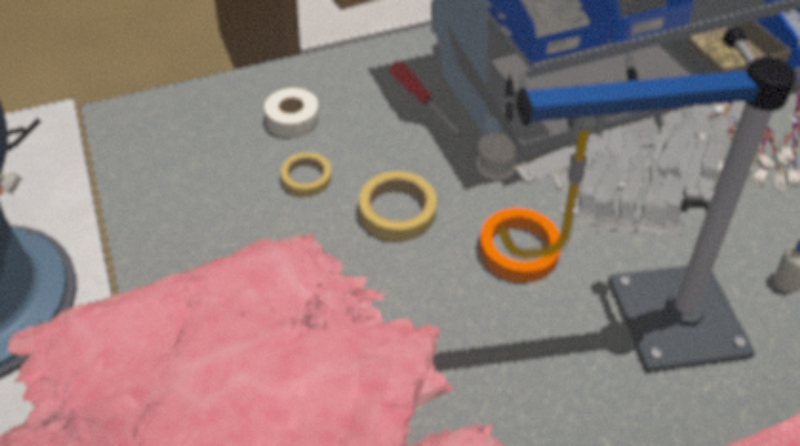

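```bash
cat >> h.py <<'E'
def tool2(lean,yaw,mode='r',sgn=1):   # yaw>0: hand further to stand +y
    M=tool(lean,mode,sgn);return R.from_rotvec(-np.radians(yaw)*k).as_matrix()@M
E
python3 - <<'E'
from h import *
from bench import env
import pickle
d=pickle.load(open("d0.pkl","rb"))
P=np.vstack([cloud(d[a]).reshape(-1,3) for a in("scene","side")]);P=P[~np.isnan(P[:,0])]
P=P[(P[:,2]>.2)&(P[:,2]<1)];r=np.hypot(P[:,0],P[:,1]);az=np.degrees(np.arctan2(P[:,1],P[:,0]))
for a in range(-60,100,10):
    m=(abs(az-a)<5)&(r>.22);print(a,m.sum(),r[m].min().round(2) if m.any() else None,end=' | ')
print()
s0=st(-.027,0,.165)
for yaw in (0,10,20):
  for lean in (42,45,48,52,56):
    M=tool2(lean,yaw);g=s0-.077*M[:,1]
    for up in (0,.06):
      t=tcp(g+up*k,M);q=env.solve_ik(t,quat(M));print(yaw,lean,up,t.round(3),None if q is None else np.round(q,2))
for y in (.09,-.01):
    M=tool(35,'s');q=env.solve_ik(tcp(st(-.062,y,.188),M,.16),quat(M));print(y,q)
q=env.solve_ik([.39*np.cos(1.23),.39*np.sin(1.23),.42],env.get_state()["tcp_rot"]);print(q)
E
```

```text
-60 5932 0.36 | -50 10148 0.34 | -40 2619 0.34 | -30 2536 0.6 | -20 3615 0.64 | -10 490 2.35 | 0 30956 0.69 | 10 17456 0.69 | 20 7112 0.71 | 30 1019 0.59 | 40 2633 0.59 | 50 1315 0.68 | 60 1333 0.84 | 70 588 0.53 | 80 1802 0.5 | 90 0 None | 
0 42 0 [ 0.424 -0.252  0.229] [-0.76  0.16 -0.95 -0.2   0.35  1.16]
0 42 0.06 [ 0.424 -0.252  0.289] [-0.76  0.05 -0.86  0.    0.35  1.16]
0 45 0 [ 0.421 -0.252  0.22 ] [-0.77  0.18 -1.   -0.32  0.37  1.17]
0 45 0.06 [ 0.421 -0.252  0.28 ] [-0.77  0.05 -0.91 -0.1   0.37  1.17]
0 48 0 [ 0.419 -0.251  0.211] None
0 48 0.06 [ 0.419 -0.251  0.271] [-0.78  0.07 -0.97 -0.22  0.4   1.18]
0 52 0 [ 0.416 -0.25   0.2  ] None
0 52 0.06 [ 0.416 -0.25   0.26 ] None
0 56 0 [ 0.414 -0.25   0.188] None
0 56 0.06 [ 0.414 -0.25   0.248] None
10 42 0 [ 0.433 -0.226  0.229] [-0.66  0.15 -0.99 -0.28  0.17  1.38]
10 42 0.06 [ 0.433 -0.226  0.289] [-0.66  0.02 -0.9  -0.07  0.17  1.38]
10 45 0 [ 0.43  -0.224  0.22 ] None
10 45 0.06 [ 0.43  -0.224  0.28 ] [-0.66  0.03 -0.96 -0.19  0.18  1.38]
10 48 0 [ 0.428 -0.223  0.211] None
10 48 0.06 [ 0.428 -0.223  0.271] [-0.67  0
[... 243 characters left out ...]
.59]
20 42 0.06 [ 0.446 -0.201  0.289] [-0.55  0.03 -0.9  -0.09 -0.02  1.59]
20 45 0 [ 0.444 -0.199  0.22 ] None
20 45 0.06 [ 0.444 -0.199  0.28 ] [-0.55  0.04 -0.96 -0.21 -0.02  1.59]
20 48 0 [ 0.441 -0.198  0.211] None
20 48 0.06 [ 0.441 -0.198  0.271] [-0.55  0.05 -1.01 -0.33 -0.02  1.59]
20 52 0 [ 0.439 -0.196  0.2  ] None
20 52 0.06 [ 0.439 -0.196  0.26 ] None
20 56 0 [ 0.437 -0.195  0.188] None
20 56 0.06 [ 0.437 -0.195  0.248] None
0.09 [-0.51534502  0.03922988 -0.71913176  0.22109445  0.16328117 -0.23751112]
-0.01 [-0.72677337  0.09305287 -0.65088258  0.275557    0.27793495 -0.41969174]
[ 1.06696182e+00 -1.26343797e-03 -3.48597135e-01  1.22342764e+00
  2.59915212e-05  1.29372416e+00]
```

```bash
python3 - <<'E'
from h import *
from bench import env
q=env.solve_ik([.39*np.cos(1.23),.39*np.sin(1.23),.42],env.get_state()["tcp_rot"])
env.move_joints(q); env.set_gripper(0.0,40)
q=np.array(q);q[0]=-.4;q[5]=-.2;env.move_joints(q)
M=tool(35,'s')
P=lambda y,b=0:tcp(st(-.062,y,.188),M,.16)-b*M[:,2]
env.move_ptp(P(.095,.08),quat(M))
print(env.get_state()["t"],env.get_state()["force"].round(2))
env.move_l(P(.095),v=.15)
c=env.camera("side");cv2.imwrite("pics/side1.png",c["image"])
env.move_l(P(.075),v=.06)
for y in np.arange(.068,.0,-.0075):
    env.move_l(P(y),v=.013);s=env.get_state();print(round(y,4),round(s["t"],2),s["force"].round(2))
print([np.round(hookang(env.camera("side"))[0],3) for i in range(6)])
E
```

```text
5.1833 [0.54 0.53 0.39]
0.068 7.09 [-0.27  0.24  0.37]
0.0605 7.82 [ 0.5   0.12 -0.26]
0.053 8.54 [-1.03 -0.04 -0.15]
0.0455 9.27 [ 0.7  -0.05  0.72]
0.038 9.99 [ 0.22  0.08 -0.37]
0.0305 10.72 [ 0.43  0.37 -0.12]
0.023 11.44 [-0.27  0.02  0.39]
0.0155 12.17 [-0.61  0.53 -0.  ]
0.008 12.89 [ 0.91 -0.08 -0.  ]
0.0005 13.62 [1.72 0.83 0.53]
[np.float64(-0.164), np.float64(-0.163), np.float64(-0.163), np.float64(-0.163), np.float64(-0.164), np.float64(-0.162)]
```

View pics/side1.png

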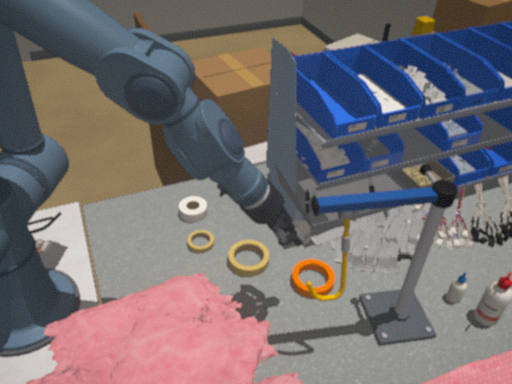

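The side view shows the hook at (335,280), clear of the fingertip at (300,240). It now rests still on the finger at −0.163 rad. I'll back off slowly.

```bash
python3 - <<'E'
from h import *
from bench import env
M=tool(35,'s')
P=lambda y,b=0:tcp(st(-.062,y,.188),M,.16)-b*M[:,2]
env.move_l(P(.014),v=.012)
env.move_l(P(.036),v=.005)
env.move_l(P(.07),v=.08)
print(env.get_state()["t"],[(np.round(hookang(env.camera("side"))[0],4)) for i in range(18)])
E
```

```text
20.3167 [np.float64(0.016), np.float64(0.0191), np.float64(0.023), np.float64(0.0254), np.float64(0.0285), np.float64(0.0266), np.float64(0.0269), np.float64(0.0227), np.float64(0.0211), np.float64(0.0175), np.float64(0.0144), np.float64(0.0123), np.float64(0.0119), np.float64(0.0123), np.float64(0.0139), np.float64(0.0174), np.float64(0.0206), np.float64(0.0238)]
```

```bash
python3 - <<'E'
from h import *
from bench import env
M=tool(35,'s')
P=lambda y,b=0:tcp(st(-.062,y,.188),M,.16)-b*M[:,2]
env.move_l(P(.032),v=.06)
env.move_l(P(.0185),v=.012);env.hold(.5)
print(round(hookang(env.camera("side"))[0],4))
env.move_l(P(.0262),v=.0022)
env.move_l(P(.035),v=.02)
print(env.get_state()["t"],[(np.round(hookang(env.camera("side"))[0],4)) for i in range(12)])
env.move_l(P(.09),v=.12)
env.move_l(P(.09,.12),v=.25)
env.set_gripper(.044,40)
# prepare pick pose
c=env.camera("side")
H=hsv(c);W=cloud(c)
m=(H[...,0]>=14)&(H[...,0]<35)&(H[...,1]>70)&(H[...,2]>80)&(W[...,2]<.05)
b=blob(m,(248,257));
cs,_=cv2.findContours(b.astype(np.uint8),cv2.RETR_EXTERNAL,cv2.CHAIN_APPROX_NONE)
g=np.array([plane(c,*p,.024)[:2] for p in max(cs,key=len)[:,0]])
top=b&(W[...,2]>.020);print("top pts mean",W[top].mean(0).round(4), "bbox mid",[(np.percentile(W[top][:,i],1)+np.percentile(W[top][:,i],99))/2 for i in (0,1)])
print(env.get_state()["t"])
for yaw in (0,8,20):
    Mp=R.from_rotvec(-np.radians(yaw)*k).as_matrix()@tool(0,'r');print(env.solve_ik(tcp(np.array([.47,-.05,.012]),Mp),quat(Mp)).round(2))
E
```

```text
-0.0308
27.1333 [np.float64(0.0174), np.float64(0.0201), np.float64(0.02), np.float64(0.0208), np.float64(0.0235), np.float64(0.0229), np.float64(0.0219), np.float64(0.0211), np.float64(0.0193), np.float64(0.0185), np.float64(0.0171), np.float64(0.017)]
top pts mean [ 0.5173 -0.0555  0.0254] bbox mid [np.float64(0.5176287126077157), np.float64(-0.05380487849293405)]
29.5167
[-0.24  0.4  -0.58  0.6   0.    1.56]
[-0.24  0.4  -0.58  0.6   0.    1.7 ]
[-0.24  0.4  -0.58  0.6   0.    1.91]
```

```bash
python3 - <<'E'
from h import *
from bench import env
yaw=8;M=tool2(0,yaw);c0=np.array([.5135,-.0575,0])
g=c0-.043*M[:,1]
env.move_ptp(tcp(g+.09*k,M),quat(M))
s=env.get_state();c=env.camera("wrist");cv2.imwrite("pics/w1.png",c["image"])
T=np.eye(4);q=s["tcp_rot"];T[:3,:3]=R.from_quat(q[[1,2,3,0]]).as_matrix();T[:3,3]=s["ee_pos"]
W=cloud(c,T@c["tool_from_camera"]);H=hsv(c)
m=(H[...,0]>=14)&(H[...,0]<35)&(H[...,1]>70)&(W[...,2]>.017)&(W[...,2]<.035)&(np.hypot(W[...,0]-c0[0],W[...,1]-c0[1])<.08)
A=W[m][:,:2]
# circle fit through mid-wall (algebraic)
x=np.linalg.lstsq(np.c_[2*A,np.ones(len(A))],(A**2).sum(1),rcond=None)[0]
rr=np.hypot(*(A-x[:2]).T);print(s["t"],m.sum(),x[:2].round(4),np.percentile(rr,[2,50,98]).round(4))
E
```

```text
31.2583 10019 [ 0.518  -0.0513] [0.0358 0.043  0.05  ]
```

View pics/w1.png

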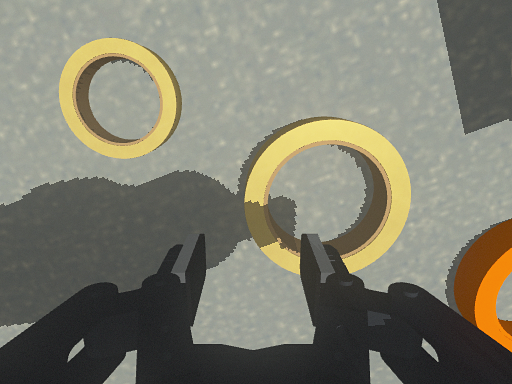

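Wrist view: roll centre near (328,195), left finger outside the wall and right finger over the hole, with the small ring clear at (120,98). I'll correct the centre and grasp.

```bash
python3 - <<'E'
from h import *
from bench import env
yaw=8;M=tool2(0,yaw);c0=np.array([.518,-.0513,0])
g=c0-.043*M[:,1]
env.move_l(tcp(g+.06*k,M),v=.2)
env.move_l(tcp(g+.021*k,M),v=.1)
print(env.get_state()["force"])
env.set_gripper(.0,40)
s=env.get_state();print(s["t"],s["gripper_width"],s["grasp_force"],s["force"])
env.move_l(tcp(g+.13*k,M),v=.15)
s=env.get_state();print(s["t"],s["gripper_width"],s["grasp_force"],s["force"])
c=env.camera("wrist")
T=np.eye(4);q=s["tcp_rot"];T[:3,:3]=R.from_quat(q[[1,2,3,0]]).as_matrix();T[:3,3]=s["ee_pos"]
W=cloud(c,c["tool_from_camera"]);H=hsv(c)
m=(H[...,0]>=14)&(H[...,0]<35)&(H[...,1]>70)&(W[...,2]<.19)&(W[...,2]>.1)
A=W[m];z0=np.percentile(A[:,2],20)
n1=np.linalg.svd(A[abs(A[:,2]-np.median(A[:,2]))<.004]-A[abs(A[:,2]-np.median(A[:,2]))<.004].mean(0),full_matrices=False)[2][2]
B=A[abs(A[:,2]-np.median(A[:,2]))<.006][:,:2]
x=np.linalg.lstsq(np.c_[2*B,np.ones(len(B))],(B**2).sum(1),rcond=None)[0]
print(len(B),"tool centre",x[:2],"z top",np.percentile(A[:,2],[5,25,50,75]),"normal",n1)
E
```

```text
[ 0.30778138 -0.51341991  1.20042252]
32.5333 0.013284379053444716 39.74849274381995 [0.91876651 0.14363443 5.17778807]
33.4083 0.013280851490841045 38.9586998289451 [-0.22883857 -0.38943833 -2.23976908]
17054 tool centre [0.00042802 0.04199666] z top [0.15131314 0.15195844 0.15246479 0.15337436] normal [-0.00307341  0.00163471 -0.99999394]
```

```bash
cat >> h.py <<'E'
YAW=8;HY=.004
def hang(dx,w,lean):                      # TCP for top wall dx past seat, lowest wall corner w above seat
    M=tool2(lean,YAW);a=np.radians(lean);low=.007*np.sin(a)+.012*np.cos(a)
    wc=st(-.027+dx,HY,.165+low+w);return wc-(.0425+.042)*M[:,1]-.164*M[:,2],quat(M)
E
python3 - <<'E'
from h import *
from bench import env
c=env.camera("side");W=cloud(c)-piv;X,Y,Z=W@e,W@n,W[...,2];H=hsv(c)
m=(H[...,0]>12)&(H[...,0]<38)&(H[...,1]>90)&(abs(Y)<.03)&(X>-.1)&(X<.02)
for a in ((.15,.17),(.17,.19),(.19,.205),(.205,.22),(.22,.3)):
    b=m&(Z>a[0])&(Z<a[1]);print(a,b.sum(),np.percentile(X[b],[3,25,50,75,97]).round(4) if b.any() else None,np.median(Y[b]).round(4))
print("zmax left",np.percentile(Z[m&(X<-.05)],[2,50,98]).round(3), hookang(c)[0])
s=env.get_state();env.move_l(s["ee_pos"]+[0,0,.09],v=.2)
for A in ((-.10,.11,37),(-.045,.075,37),(.003,.05,37),(.003,0,37),(.003,0,42),(.003,-.006,42)): 
    q=env.solve_ik(*hang(*A));print(A,hang(*A)[0].round(3),None if q is None else q.round(2))
env.move_ptp(*hang(-.10,.11,37))
env.move_l(*hang(-.045,.075,37),v=.12)
s=env.get_state();print(s["t"],s["gripper_width"],s["force"].round(2))
for nme in("side","scene"):
    c=env.camera(nme);cv2.imwrite(f"pics/{nme}2.png",c["image"])
a=cv2.imread("pics/side2.png")[150:330,200:460];b=cv2.imread("pics/scene2.png")[150:330,250:430]
cv2.imwrite("pics/both2.png",np.hstack([cv2.resize(a,(433,300)),cv2.resize(b,(300,300))]))
E
```

```text
(0.15, 0.17) 95 [-0.0531 -0.0417 -0.0316 -0.0205 -0.0126] 0.0031
(0.17, 0.19) 73 [-0.0673 -0.0604 -0.0144 -0.0092 -0.0047] 0.0026
(0.19, 0.205) 56 [-0.0752 -0.0715 -0.0683 -0.0078 -0.0036] 0.0027
(0.205, 0.22) 25 [-0.0099 -0.0083 -0.007  -0.0048 -0.003 ] 0.0019
(0.22, 0.3) 69 [-0.0094 -0.0082 -0.0067 -0.0048 -0.0034] 0.002
zmax left [0.166 0.187 0.204] 0.019563149041552215
(-0.1, 0.11, 37) [ 0.329 -0.202  0.369] [-0.81 -0.29 -0.85  0.41  0.26  1.21]
(-0.045, 0.075, 37) [ 0.383 -0.215  0.334] [-0.72 -0.13 -0.85  0.24  0.21  1.28]
(0.003, 0.05, 37) [ 0.43  -0.226  0.309] [-0.66 -0.   -0.81  0.14  0.18  1.33]
(0.003, 0, 37) [ 0.43  -0.226  0.259] [-0.66  0.08 -0.89 -0.02  0.18  1.33]
(0.003, 0, 42) [ 0.424 -0.223  0.244] [-0.68  0.1  -0.98 -0.22  0.2   1.34]
(0.003, -0.006, 42) [ 0.424 -0.223  0.238] [-0.68  0.11 -0.99 -0.24  0.2   1.34]
35.6417 0.01367003467934698 [-0.64  0.35 -1.68]
```

View pics/both2.png

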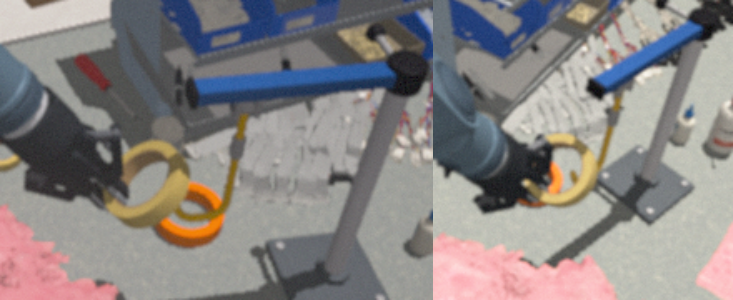

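The pair shows the roll leaning in the gripper at (145,180), just in front of the hook (230,210) and below the arm. It is lined up. I'll insert and lower it.

```bash
python3 - <<'E'
from h import *
from bench import env
def F():
    f=[]
    for i in range(6): env.hold(.02);f.append(env.get_state()["force"])
    return np.mean(f,0).round(2)
D=.001
print(F())
env.move_l(*hang(D,.05,37),v=.06);print("in",F())
env.move_l(*hang(D,.012,37),v=.06);print("low",F())
env.move_l(*hang(D,.010,42),v=.05);f0=F();print("rot",f0)
for w in np.arange(.007,-.011,-.002):
    env.move_l(*hang(D,w,42),v=.02);f=F();print(round(w,4),f)
    if f[2]-f0[2]>2.5: break
s=env.get_state();print(s["t"],s["gripper_width"],s["q"].round(2))
c=env.camera("side");cv2.imwrite("pics/side3.png",c["image"]);print(hookang(c))
a=c["image"][170:320,230:430];cv2.imwrite("pics/crop3.png",cv2.resize(a,(800,600)))
E
```

```text
[-0.14 -0.34 -0.76]
in [ 0.12 -0.17 -0.72]
low [ 0.11 -0.11 -0.71]
rot [ 0.03  0.   -0.65]
0.007 [ 0.02 -0.06 -1.06]
0.005 [ 0.   -0.29 -0.9 ]
0.003 [-0.29  0.2  -0.74]
0.001 [-1.85  0.77  0.24]
-0.001 [-3.42  0.99  1.9 ]
40.2667 0.01321217978224555 [-0.68  0.1  -0.99 -0.22  0.21  1.34]
(np.float64(0.003250946798918713), np.int64(915), np.float64(-0.03664591396510798))
```

View pics/crop3.png

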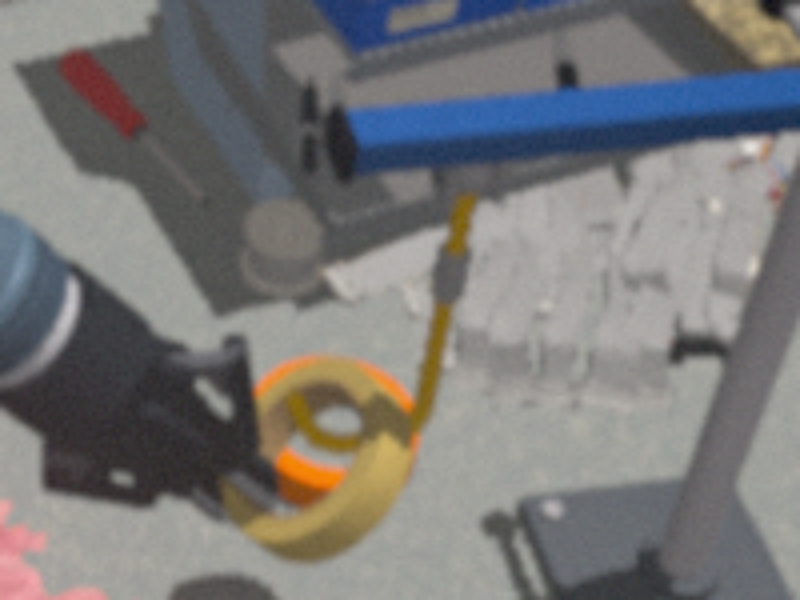

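The roll is threaded: the hook tip shows inside the hole at (300,400). The backward force suggests it rests against the bend by the shank, so I'll shift it back a little and seat it again.

```bash
python3 - <<'E'
from h import *
from bench import env
def F():
    f=[]
    for i in range(6): env.hold(.02);f.append(env.get_state()["force"])
    return np.mean(f,0).round(2)
D=-.005
env.move_l(*hang(D,.001,42),v=.03);print(F())
for w in np.arange(-.001,-.012,-.0015):
    try: env.move_l(*hang(D,w,42),v=.02)
    except env.Unreachable: print("unreach");break
    f=F();print(round(w,4),f)
    if f[2]>.8: break
s=env.get_state();print(s["t"])
print([round(hookang(env.camera("side"))[0],4) for i in range(4)])
E
```

```text
[ 0.12  0.23 -0.71]
-0.001 [ 0.21  0.14 -0.04]
-0.0025 [ 0.4  -0.51  2.47]
41.475
[np.float64(0.0064), np.float64(0.0081), np.float64(0.0079), np.float64(0.0086)]
```

```bash
python3 - <<'E'
from h import *
from bench import env
env.move_l(*hang(-.005,-.0017,42),v=.02)
for o in (.014,.016,.018,.021,.025,.030): env.set_gripper(o,20)
s=env.get_state();print(s["t"],s["force"].round(2),s["gripper_width"])
c=env.camera("side");a=c["image"][170:320,230:430]
M=tool2(42,YAW);p=s["ee_pos"]
env.move_l(p-.05*M[:,2],v=.06)
env.move_l(p-.13*M[:,2],v=.15)
L=[]
for i in range(14):
    c=env.camera("side");L.append(round(hookang(c)[0],3))
print(env.get_state()["t"],L)
b=c["image"][170:320,230:430]
cv2.imwrite("pics/rel.png",np.hstack([cv2.resize(a,(400,300)),cv2.resize(b,(400,300))]))
E
```

```text
43.2333 [-0.24 -0.31  0.79] 0.030294898224484883
45.65 [np.float64(0.009), np.float64(0.009), np.float64(0.011), np.float64(0.012), np.float64(0.015), np.float64(0.016), np.float64(0.02), np.float64(0.019), np.float64(0.018), np.float64(0.018), np.float64(0.017), np.float64(0.016), np.float64(0.014), np.float64(0.011)]
```

View pics/rel.png

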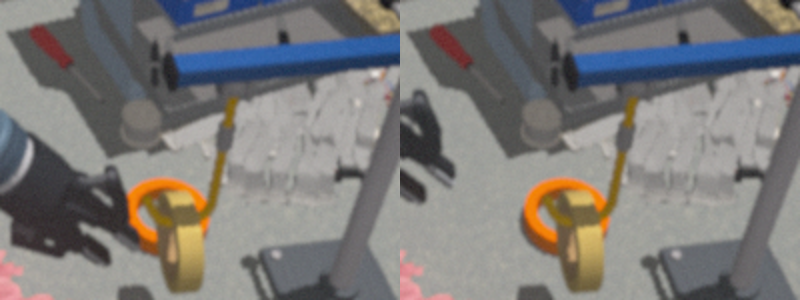

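The roll hangs on the hook at (180,240) and the gripper is clear. I'll let it settle, check, and hand in.

```bash
python3 - <<'E'
from h import *
from bench import env
def meas():
    c=env.camera("side");W=cloud(c)-piv;X,Y,Z=W@e,W@n,W[...,2];H=hsv(c)
    m=(H[...,0]>=14)&(H[...,0]<35)&(H[...,1]>60)&(Z>.06)&(Z<.145)&(abs(Y)<.08)&(X>-.12)&(X<.05)
    return np.r_[np.median(W[m]@np.c_[e,n,k],0)*1000,hookang(c)[0]*1000].round(1)
env.hold(3.5)
A=np.array([meas() for i in range(18)]);print(A[::3].tolist(),"range",np.ptp(A,0),env.get_state()["t"])
if np.ptp(A[:,1])>4: env.hold(5);A=np.array([meas() for i in range(16)]);print("range",np.ptp(A,0))
print(env.get_state()["t"]);print(env.finish_job())
E
```

```text
[[-38.8, 2.2, 110.2, 11.0], [-38.5, 4.7, 109.6, 16.8], [-38.5, 5.5, 109.4, 18.9], [-38.6, 4.5, 109.4, 14.8], [-38.9, 3.0, 109.7, 10.2], [-38.6, 2.4, 109.8, 9.1]] range [ 0.4  5.2  1.2 10.2] 50.05
range [ 0.5  3.7  2.2 10.3]
55.85
the job is handed in; nothing more can be done
None
```

I steadied the hook to about ±0.003 rad and hung the tape roll on it, letting go only after the hook carried it. I handed the job in at about 56 s with the gripper clear and the roll still swaying about ±2 mm (±0.005 rad); the bench printed no verdict.

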